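Run a fingertip along the spice stand and shut the flip caps

TASK

The four spice jars in the wooden stand were left with their flip caps open: run closed fingertips along the row from the hinge side, folding each cap over and pressing it gently down until it lies shut, flush on its jar. This is done by touch alone: do not lift anything out of the stand or shift the stand, leave the salt shaker in its place, and disturb nothing round about.

Things in the scene. Friction and masses are not known exactly. Their poses are not given: they have to be found in the camera images.
- stand: oiled wooden spice stand on rubber feet, loose, 1.1 kg, 74 x 336 x 45 mm high, with a row of five round bores (48 mm across, 32 mm deep, 64 mm apart) along its length. Origin: centre of its underside, on the worktop; y along the row (to the robot's left when unturned, turned up to 0.25 rad), z up. Four of the bores hold flip-cap jars, in any order, the fifth the salt shaker.
- jar1: short glass spice jar, 46 mm across, 85.5 mm high with its cap shut (top of the shut cap 98.5 mm above the worktop), loose, 0.2 kg, in a bore of the stand. Origin: centre of its foot. White collar and flip cap: hinge at the jar's +y side, lip at the -y side when shut. Its y axis is within 0.35 rad of the stand's.
- cap1 (a joint): angle of jar1's white flip cap: 0 = shut flush on the collar, grows as it opens, 1.75 = fully open (upright, leaning a little back over its hinge); starts between 1.2 and 1.7. Stiff plain hinge (0.008 N m friction, no spring): the cap stays at whatever angle it is left, also just short of shut.
- cap1_hinge (a point): middle of the hinge line of jar1's cap, fixed to the jar: 22.5 mm from the jar's axis at its +y side, 8 mm below the top of the shut cap; axes as the jar's. The cap is a disc 43 mm across and 7 mm thick with a 5 mm thumb lip: it reaches 49 mm from the hinge, and open it stands that far above the hinge.
- cap1_press (a point): point on the upper face of jar1's cap, 34 mm from the hinge towards the lip (moves with the cap); with the cap shut it lies 11.5 mm to the -y side of the jar's axis, at the height of the top of the shut cap.
- jar2: tall glass spice jar, 46 mm across, 97.5 mm high with its cap shut (top of the shut cap 110.5 mm above the worktop), loose, 0.2 kg, in a bore of the stand. Origin: centre of its foot. White collar and flip cap: hinge at the jar's +y side, lip at the -y side when shut. Its y axis is within 0.35 rad of the stand's.
- cap2 (a joint): angle of jar2's white flip cap: 0 = shut flush on the collar, grows as it opens, 1.75 = fully open (upright, leaning a little back over its hinge); starts between 1.2 and 1.7. Stiff plain hinge (0.008 N m friction, no spring): the cap stays at whatever angle it is left, also just short of shut.
- cap2_hinge (a point): middle of the hinge line of jar2's cap, fixed to the jar: 22.5 mm from the jar's axis at its +y side, 8 mm below the top of the shut cap; axes as the jar's. The cap is a disc 43 mm across and 7 mm thick with a 5 mm thumb lip: it reaches 49 mm from the hinge, and open it stands that far above the hinge.
- cap2_press (a point): point on the upper face of jar2's cap, 34 mm from the hinge towards the lip (moves with the cap); with the cap shut it lies 11.5 mm to the -y side of the jar's axis, at the height of the top of the shut cap.
- jar3: tall glass spice jar, 46 mm across, 97.5 mm high with its cap shut (top of the shut cap 110.5 mm above the worktop), loose, 0.2 kg, in a bore of the stand. Origin: centre of its foot. White collar and flip cap: hinge at the jar's +y side, lip at the -y side when shut. Its y axis is within 0.35 rad of the stand's.
- cap3 (a joint): angle of jar3's white flip cap: 0 = shut flush on the collar, grows as it opens, 1.75 = fully open (upright, leaning a little back over its hinge); starts between 1.2 and 1.7. Stiff plain hinge (0.008 N m friction, no spring): the cap stays at whatever angle it is left, also just short of shut.
- cap3_hinge (a point): middle of the hinge line of jar3's cap, fixed to the jar: 22.5 mm from the jar's axis at its +y side, 8 mm below the top of the shut cap; axes as the jar's. The cap is a disc 43 mm across and 7 mm thick with a 5 mm thumb lip: it reaches 49 mm from the hinge, and open it stands that far above the hinge.
- cap3_press (a point): point on the upper face of jar3's cap, 34 mm from the hinge towards the lip (moves with the cap); with the cap shut it lies 11.5 mm to the -y side of the jar's axis, at the height of the top of the shut cap.
- jar4: short glass spice jar, 46 mm across, 85.5 mm high with its cap shut (top of the shut cap 98.5 mm above the worktop), loose, 0.2 kg, in a bore of the stand. Origin: centre of its foot. White collar and flip cap: hinge at the jar's +y side, lip at the -y side when shut. Its y axis is within 0.35 rad of the stand's.
- cap4 (a joint): angle of jar4's white flip cap: 0 = shut flush on the collar, grows as it opens, 1.75 = fully open (upright, leaning a little back over its hinge); starts between 1.2 and 1.7. Stiff plain hinge (0.008 N m friction, no spring): the cap stays at whatever angle it is left, also just short of shut.
- cap4_hinge (a point): middle of the hinge line of jar4's cap, fixed to the jar: 22.5 mm from the jar's axis at its +y side, 8 mm below the top of the shut cap; axes as the jar's. The cap is a disc 43 mm across and 7 mm thick with a 5 mm thumb lip: it reaches 49 mm from the hinge, and open it stands that far above the hinge.
- cap4_press (a point): point on the upper face of jar4's cap, 34 mm from the hinge towards the lip (moves with the cap); with the cap shut it lies 11.5 mm to the -y side of the jar's axis, at the height of the top of the shut cap.
- salt_shaker: salt shaker with a plain round top and no flip cap, 44 mm across, 90 mm high, loose, in one of the five bores, its top 103 mm above the worktop; to be left in its place. Origin: centre of its foot.
- teaspoon: steel teaspoon, 132 x 28 x 11 mm, lying behind the stand; leave alone. Origin: centre of its underside.
- mandarin: mandarin, 50 mm across, behind the stand; leave alone. Origin: centre of its underside.
- odd_mug: striped mug, 95 mm high, on the worktop at the left; leave alone. Origin: on the worktop, 17 mm from the mug's axis towards its handle.
- onion: onion, 85 mm high, on the wooden chopping board at the right; leave alone. Origin: its underside.
- scissors: kitchen scissors lying on the chopping board; leave alone. Origin: centre of the underside.
Mind the look-alikes: they are no part of the job. Leave any blue, pink or red look-alike of the jar1 alone.

How it is judged:
By the outcome, as a careful person would: the job done as asked, in the order asked, and still so for the second after the job is handed in, with the robot touching nothing.
It also fails if it takes over 54 s, if anything falls off the work surface, if the arm or the gripper's body presses on something with over 40 N, if the wrist force passes 120 N, or if a joint passes its speed limit or range.

ROBOT

A 6-joint arm with a two-finger parallel gripper is mounted at the origin on a cart in front of the work surface, level with it; the furniture and walls round the work are solid. World frame = base frame: x ahead of the robot, y to its left, z up, the work surface at z = 0. Lengths are in m, angles in rad, forces in N, time in s.
With the tool pointing down it reaches from about 0.25 to 0.8 m from the base axis. Payload 3.9 kg.
Tool frame: the origin (TCP) lies at the very end of the fingers, on their centre line; the grasp point (between the pads) lies 19 mm behind it (grasp_offset is the z of the grasp point in the tool frame, in m); z points along the fingers, y is the line along which they close (so a half turn about z gives the same grasp; the last joint's range is limited). The gripper opens to 85 mm and grips with 20 to 120 N. Pads are 22 mm wide; open, the fingers measure 114 mm over their backs; the gripper's body (76 mm by 85 mm) begins 54 mm behind the grasp point. The pads swing forward as they close: fully open they stand 13 mm farther back than shut.
Start: joints at [-1.241, 0.26, -0.138, 1.173, 0, 1.571], TCP at [0.17, -0.497, 0.231] pointing down, gripper open.
Joint ranges: [-2.78, 2.78], [-0.83, 1.72], [-1.28, 1.37], [-1.9, 2.12], [-1.57, 1.48], [-3.14, 3.14]. Speed limits (rad/s): [2.57, 2.57, 3.14, 3.14, 3.14, 3.14].

INTERFACE

Orientations are given as [roll, pitch, yaw] about the fixed x, y, z axes, in that order (R = Rz(yaw) Ry(pitch) Rx(roll)).
In Python, from workcell import * gives the robot as it stands. The module is installed in compiled form; this text tells all that it offers.
- The arm moves only by the tool move_arm, never from a script. Its argument "series" is a list of rows, each a list of 5 numbers: the closure, from 0 (fully open) to 1 (shut), then the shift along the tool's x, y, z in mm, then the turn about the tool's z in rad. In form: [[grip, x, y, z, roll], ...]. A call has 1 to 10 rows; each row is the pose to reach, as a shift and turn from the pose commanded when the call began, along the tool's axes at that moment; what a row does not reach only later rows make up. A row lasts 1/10 s, in which the tool goes at most 50 mm and 8.59 degrees, less where a joint would pass 70% of its speed; a pose out of reach is approached as far as the arm can. A call with a gripper value outside its range is refused whole. The fingers move at their own pace and stop on an object; "force" is the grip in N (left out, the last holds). Time passes only in rows, so rows that repeat a pose let the fingers close. It gives the time, the measured TCP pose, the force, the opening and the grip force at its end, in the units of the state.
- observe(): the state, without advancing time (a new reading comes with each control period).
- read_camera(name): name is "scene" or "top"; returns a dict with "color" (480x640x3 uint8, red, green, blue), "K" (3x3 intrinsics, pixels), "camera_from_world" (4x4, takes a point from world to camera coordinates). Camera axes: x right, y down, z forward; pixel columns grow to the right and rows downward; lengths in m; the calibration is good to about 2 mm. A picture is of the moment at which its call begins. There is no depth.
- sign_off(): hands the job in; it is judged then, once.
The state is a dict: "time": time; "joint_positions": joint angles; "qd": joint speeds; "effort": joint torques, N m; "eef_pos": TCP position; "ee_rot": TCP orientation; "contact_force": force on the tool from outside, world axes, zero at the start; "moment": the same for the moment, N m; "gripper_width": finger opening in m; "gripper_force": force on a finger pad.
Only numpy, scipy, OpenCV 4.12 (cv2) and the standard library are available. Lean on these libraries where they do the work, as an engineer would, in place of code of your own. Each camera call takes 0.05 s, during which the arm holds its last target. There are 200 camera calls.

## Working session

There is one attempt and no reset: what is moved stays moved. The work goes in short steps, Python scripts to look and compute and a tool call to move; the robot and the scene stay as the last step left them, time stands still between calls to the robot, and variables do not carry over. Pictures are saved under pics/ and viewed, at most 10 in all, crops included, and the job is handed in when it is done.

Besides the shell and the picture viewer there is one more tool, called after "Call:" by a JSON object that holds its "name" and its "arguments". move_arm: Moves the arm, as the interface text tells. Its arguments: {"type":"object","properties":{"series":{"type":"array","items":{"type":"array","items":{"type":"number"}}},"force":{"type":"number"}},"required":["series"]}

```bash
mkdir -p pics
python3 - <<'E'
from workcell import *
import cv2, pickle
d={}
for n in("scene","top"):
    c=read_camera(n); d[n]=c; cv2.imwrite(f"pics/{n}0.png",c["color"][:,:,::-1])
    print(n,c["K"].round(1).tolist(),c["camera_from_world"].round(4).tolist())
pickle.dump(d,open("d0.pkl","wb"))
o=observe();print(o)
E
```

```text
scene [[622.9, 0.0, 326.3], [0.0, 622.9, 233.5], [0.0, 0.0, 1.0]] [[0.8939, -0.4478, -0.0191, -0.474], [-0.3377, -0.6451, -0.6854, 0.2171], [0.2946, 0.6192, -0.7279, 1.6491], [0.0, 0.0, 0.0, 1.0]]
top [[575.4, 0.0, 323.5], [0.0, 575.4, 237.1], [0.0, 0.0, 1.0]] [[-0.218, -0.9759, -0.0041, 0.1169], [-0.7501, 0.1702, -0.639, 0.4775], [0.6244, -0.1362, -0.7692, 1.537], [0.0, 0.0, 0.0, 1.0]]
{'time': 0.1, 'joint_positions': array([-1.24099250e+00,  2.60626375e-01, -1.39270032e-01,  1.17270814e+00,
        4.20480123e-07,  1.57076755e+00]), 'qd': array([ 0.002743  , -0.00163431,  0.0045886 ,  0.00087144, -0.00045842,
        0.00020203]), 'effort': array([-9.89233808e-05, -4.06505942e+01,  2.54528296e+01,  1.00756108e-02,
       -3.17301419e-05, -5.45319267e-06]), 'eef_pos': array([ 0.16982076, -0.49610806,  0.23053259]), 'ee_rot': array([-3.13978444e+00, -4.72522412e-07,  3.29832609e-01]), 'contact_force': array([ 0.01007491, -0.15602358,  0.20054058]), 'moment': array([-0.03801802,  0.05615045, -0.00163931]), 'gripper_force': 0.0, 'gripper_width': 0.08568893848339706}
```

View pics/scene0.png

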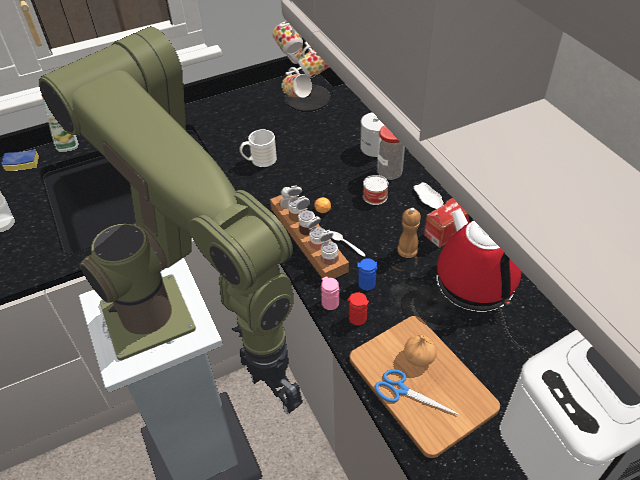

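View pics/top0.png

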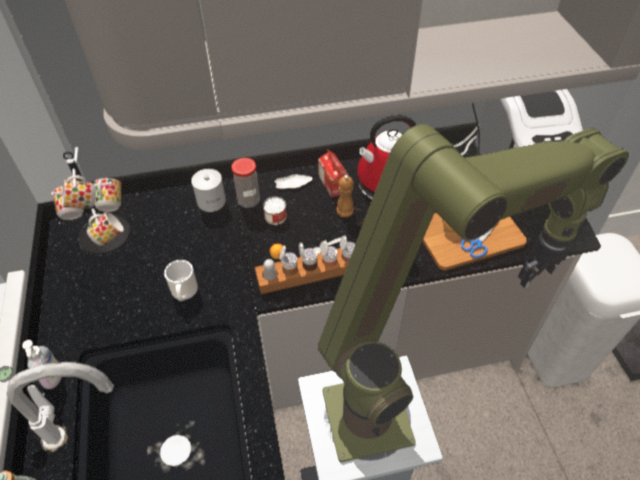

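The scene view shows the wooden stand at (270–348, 195–275) with white-capped jars. Pink (330,293), red (358,308) and blue (367,273) look-alikes stand to its right, off the stand, and aren't wanted. The top view shows the stand at (257–350, 245–290), with its right end hidden behind the arm. I'll enlarge the stand to confirm.

Run:
```python
import cv2, pickle, numpy as np
d=pickle.load(open("d0.pkl","rb"))
a=d["scene"]["color"][175:285,260:360,::-1]; b=d["top"]["color"][225:300,245:365,::-1]
cv2.imwrite("pics/cs0.png",cv2.resize(a,None,fx=5.4,fy=5.4,interpolation=cv2.INTER_CUBIC))
cv2.imwrite("pics/ct0.png",cv2.resize(b,None,fx=6.6,fy=6.6,interpolation=cv2.INTER_CUBIC))
```

```text
(no output)
```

View pics/cs0.png

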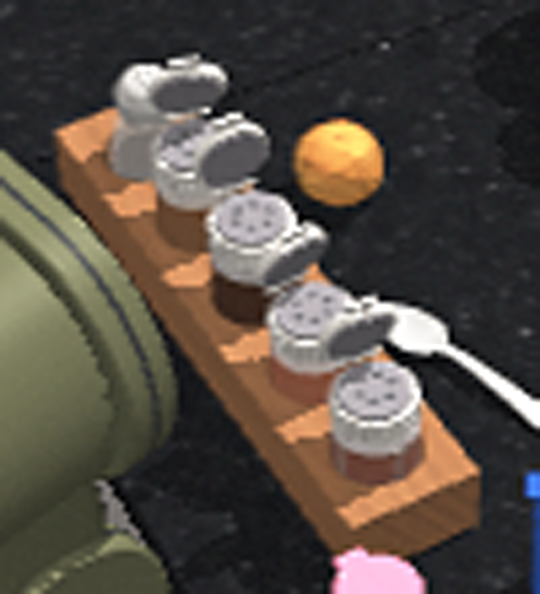

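View pics/ct0.png

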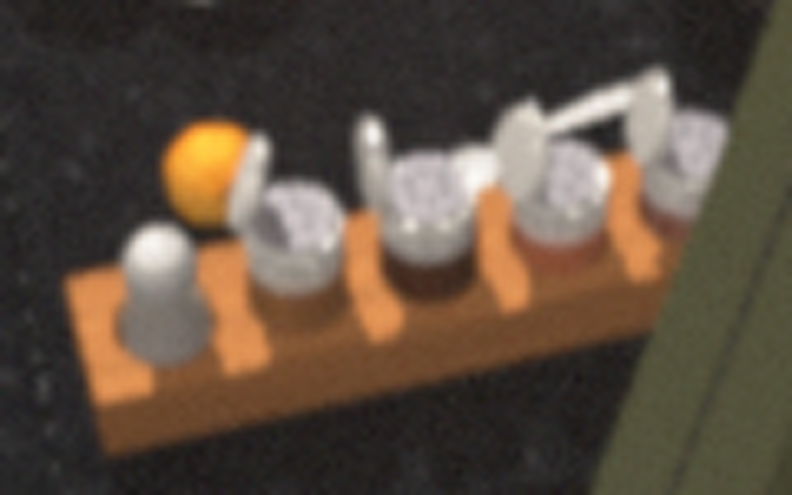

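The crops confirm it. The shaker, with its domed top, is in the leftmost (+y) bore: scene crop (140,110), top crop (160,300). The four white flip-cap jars follow, with collars in the scene crop at A(195,140), B(255,220), C(315,305), D(375,390). In the top crop they are at A(300,215), B(430,185), C(565,175), D(695,140). Each cap stands open on the +y side. Next I'll triangulate.

```bash
cat > h.py <<'E'
import cv2, numpy as np, pickle
def P(c): return c["K"]@c["camera_from_world"][:3]
def tri(d,s,t):
    X=cv2.triangulatePoints(P(d["scene"]),P(d["top"]),np.array(s,float).reshape(2,1),np.array(t,float).reshape(2,1))[:,0]
    X=X[:3]/X[3]
    r=[]
    for n,p in(("scene",s),("top",t)):
        q=P(d[n])@np.r_[X,1]; r.append(np.linalg.norm(q[:2]/q[2]-p))
    return X,r
def ray(c,p,z):
    M=c["camera_from_world"];R=M[:3,:3];o=-R.T@M[:3,3]
    v=R.T@np.linalg.inv(c["K"])@np.r_[p,1]
    return o+v*(z-o[2])/v[2]
E
python3 - <<'E'
from h import *
d=pickle.load(open("d0.pkl","rb"))
S=lambda p:np.array(p)/5.4+[259.6,174.6]; T=lambda p:np.array(p)/6.6+[244.6,224.6]
for n,s,t in[("A",(195,143),(300,215)),("B",(253,220),(428,182)),("C",(314,306),(565,175)),("D",(375,390),(695,142)),
 ("cA",(190,90),(248,182)),("cB",(233,153),(372,162)),("cC",(297,258),(522,152)),("cD",(362,332),(650,117)),
 ("tA",(185,62),(258,138)),("shk",(140,85),(160,240))]:
    X,r=tri(d,S(s),T(t)); print(n,(X*1000).round(1),np.round(r,2))
for n,z in(("A",.0915),("A",.1035),("B",.0915),("B",.1035),("C",.0915),("C",.1035),("D",.0915),("D",.1035)):
    i="ABCD".index(n); s=[(195,143),(253,220),(314,306),(375,390)][i]; t=[(300,215),(428,182),(565,175),(695,142)][i]
    print(n,z,(ray(d["scene"],S(s),z)*1000).round(1),(ray(d["top"],T(t),z)*1000).round(1))
for p in[(58,133),(478,470),(335,548)]: print("st scene",(ray(d["scene"],S(p),.045)*1000).round(1))
for p in[(65,278),(100,400)]: print("st top",(ray(d["top"],T(p),.045)*1000).round(1))
E
```

```text
A [491.4 113.3 104.2] [0.15 0.16]
B [497.1  51.  101.1] [0.82 0.88]
C [498.9 -13.1  91.3] [0.27 0.28]
D [502.4 -77.8  91.1] [0.38 0.38]
cA [499.9 134.5 122.6] [0.48 0.53]
cB [498.1  77.4 124.8] [0.24 0.26]
cC [500.3   6.4 109.9] [0.26 0.27]
cD [506.2 -56.3 111.2] [0.33 0.34]
tA [497.  127.4 152.3] [1.31 1.46]
shk [489.8 177.1  99.1] [1.47 1.67]
A 0.0915 [496.  125.4  91.5] [501.9 112.2  91.5]
A 0.1035 [491.3 113.7 103.5] [492.6 113.3 103.5]
B 0.0915 [498.5  58.1  91.5] [507.8  50.3  91.5]
B 0.1035 [493.9  47.  103.5] [498.5  51.9 103.5]
C 0.0915 [499.6 -12.7  91.5] [497.7 -13.2  91.5]
C 0.1035 [494.9 -23.1 103.5] [488.5 -11.  103.5]
D 0.0915 [501.2 -78.8  91.5] [503.5 -77.5  91.5]
D 0.1035 [496.5 -88.6 103.5] [494.2 -74.7 103.5]
st scene [449.5 213.8  45. ]
st scene [ 541.1 -114.    45. ]
st scene [ 454.1 -126.2   45. ]
st top [525.3 223.4  45. ]
st top [451.9 217.7  45. ]
```

Two-view result: A and B are tall, with collar tops about 0.103 m. C and D are short, at about 0.091 m. The pitch is 64 mm and the row is turned about 0.055 rad. Next: close the fingers, turn the tool and travel to the +y end.

Call:
{"name": "move_arm", "arguments": {"series": [[1,518,-529,0,-1.3],[1,518,-529,0,-1.3],[1,518,-529,0,-1.3],[1,518,-529,0,-1.3],[1,518,-529,0,-1.3],[1,518,-529,0,-1.3],[1,518,-529,0,-1.3],[1,518,-529,0,-1.3],[1,518,-529,0,-1.3],[1,518,-529,0,-1.3]], "force": 40}}

```text
time: 1.1
eef_pos: [0.3855, -0.0434, 0.2313]
ee_rot: [3.141, 0.0, 1.632]
contact_force: [0.3, -0.7, -0.3]
gripper_width: 0.0001
gripper_force: 0.0
```

Call:
{"name": "move_arm", "arguments": {"series": [[1,205,115,0,0],[1,205,115,0,0],[1,205,115,0,0],[1,205,115,0,0],[1,205,115,0,0],[1,205,115,0,0],[1,205,115,0,0]]}}

```text
time: 1.8
eef_pos: [0.4875, 0.1663, 0.2305]
ee_rot: [-3.14, 0.001, 1.631]
contact_force: [0.2, -0.3, 0.6]
gripper_width: 0.0002
gripper_force: 0.0
```

Call:
{"name": "move_arm", "arguments": {"series": [[1,6,1,0,0],[1,6,1,40,0],[1,6,1,70,0],[1,6,1,94,0],[1,6,1,94,0],[1,6,1,94,0]]}}

```text
time: 2.4
eef_pos: [0.4882, 0.1712, 0.1378]
ee_rot: [-3.141, 0.0, 1.628]
contact_force: [-0.2, 0.3, 1.7]
gripper_width: -0.0003
gripper_force: 0.0
```

Call:
{"name": "move_arm", "arguments": {"series": [[1,-8,0,0,0],[1,-16,0,0,0],[1,-21,0,0,0],[1,-26,0,0,0],[1,-30,0,1,0],[1,-34,0,1,0],[1,-38,0,3,0],[1,-42,0,5,0],[1,-46,0,8,0],[1,-50,0,11,0]]}}

```text
time: 3.4
eef_pos: [0.4915, 0.1219, 0.1259]
ee_rot: [-3.141, 0.0, 1.63]
contact_force: [0.3, -0.8, 0.2]
gripper_width: 0.0
gripper_force: 0.1
```

Call:
{"name": "move_arm", "arguments": {"series": [[1,-3,0,4,0],[1,-5,0,7,0],[1,-7,0,11,0],[1,-8,0,13,0],[1,-8,0,14,0],[1,-8,0,14,0]]}}

```text
time: 4.0
eef_pos: [0.492, 0.1142, 0.1122]
ee_rot: [-3.141, 0.0, 1.63]
contact_force: [-0.5, 0.4, -0.3]
gripper_width: -0.0
gripper_force: 0.0
```

Call:
{"name": "move_arm", "arguments": {"series": [[1,0,0,1,0],[1,0,0,2,0],[1,0,0,2,0],[1,0,0,2,0]]}}

```text
time: 4.4
eef_pos: [0.4923, 0.1143, 0.1105]
ee_rot: [3.141, -0.0, 1.63]
contact_force: [-0.1, -0.2, 1.7]
gripper_width: 0.0001
gripper_force: 0.6
```

Run:
```python
from workcell import *
import cv2, numpy as np
a=read_camera("scene")["color"][175:285,260:360,::-1]; b=read_camera("top")["color"][225:300,245:365,::-1]
a=cv2.resize(a,(400,440),interpolation=cv2.INTER_CUBIC); b=cv2.resize(b,(400,250),interpolation=cv2.INTER_CUBIC)
cv2.imwrite("pics/m1.png",np.hstack([a,cv2.copyMakeBorder(b,0,190,0,0,0)]))
print(observe()["contact_force"],observe()["eef_pos"])
```

```text
[0.48376119 0.74063999 1.39475895] [0.49228718 0.11426182 0.110488  ]
```

View pics/m1.png

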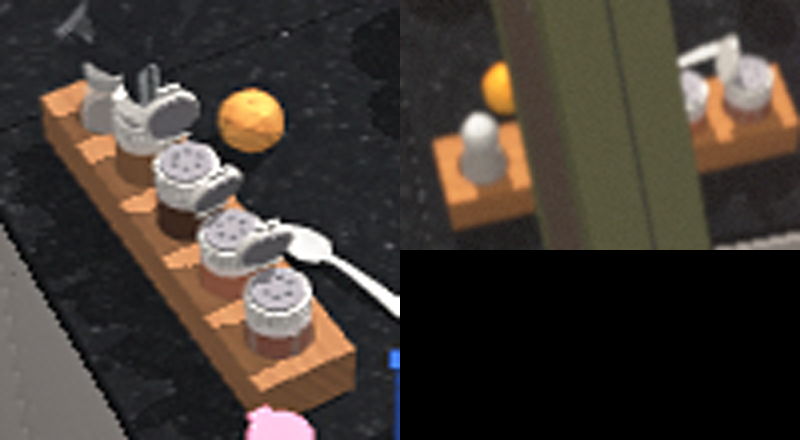

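The scene view (left, fingers near (150,80)) shows A's cap folded under the fingertips. The stand hasn't moved and the other caps are still open. I'll press on until the force is clear.

Call:
{"name": "move_arm", "arguments": {"series": [[1,0,0,0.5,0],[1,0,0,1,0],[1,0,0,1,0],[1,0,0,1,0]]}}

```text
time: 4.9
eef_pos: [0.4925, 0.1143, 0.1103]
ee_rot: [3.14, -0.0, 1.63]
contact_force: [-0.8, -0.4, 8.6]
gripper_width: 0.0003
gripper_force: 3.9
```

A's cap is shut: the tip stops hard at 110.3 mm with 8.6 N. Lifting and folding B.

Call:
{"name": "move_arm", "arguments": {"series": [[1,0,0,-13,0],[1,0,0,-27,0],[1,-9,0,-28,0],[1,-17,0,-28,0],[1,-23,0,-28,0],[1,-28,0,-28,0],[1,-33,0,-28,0],[1,-37,0,-27,0],[1,-41,0,-26,0],[1,-45,0,-25,0]]}}

```text
time: 5.9
eef_pos: [0.4947, 0.069, 0.1341]
ee_rot: [-3.141, -0.0, 1.63]
contact_force: [-0.4, 0.0, -0.2]
gripper_width: 0.0005
gripper_force: 0.1
```

Call:
{"name": "move_arm", "arguments": {"series": [[1,-4,0,2,0],[1,-8,0,4,0],[1,-12,0,8,0],[1,-15,0,11,0],[1,-17,0,15,0],[1,-19,0,19,0],[1,-20,0,23,0],[1,-20,0,24,0],[1,-20,0,25,0],[1,-20,0,25,0]]}}

```text
time: 6.9
eef_pos: [0.4964, 0.0492, 0.1104]
ee_rot: [3.14, 0.0, 1.63]
contact_force: [-2.7, -1.1, 8.1]
gripper_width: -0.0
gripper_force: 4.1
```

B is shut (8.1 N at 110.4 mm). Now C, a short jar.

Call:
{"name": "move_arm", "arguments": {"series": [[1,0,0,-10,0],[1,0,0,-16,0],[1,-9,0,-16,0],[1,-16,0,-16,0],[1,-22,0,-16,0],[1,-27,0,-16,0],[1,-32,0,-16,0],[1,-36,0,-15,0],[1,-40,0,-14,0],[1,-44,0,-13,0]]}}

```text
time: 7.9
eef_pos: [0.4985, 0.0051, 0.1222]
ee_rot: [-3.141, -0.0, 1.63]
contact_force: [-0.1, -0.1, 0.7]
gripper_width: -0.0001
gripper_force: 0.1
```

Call:
{"name": "move_arm", "arguments": {"series": [[1,-4,0,2,0],[1,-8,0,5,0],[1,-12,0,9,0],[1,-15,0,13,0],[1,-17,0,16,0],[1,-19,0,20,0],[1,-20,0,23,0],[1,-20,0,24,0],[1,-20,0,25,0],[1,-20,0,25,0]]}}

```text
time: 8.9
eef_pos: [0.5, -0.0148, 0.0984]
ee_rot: [3.141, 0.001, 1.63]
contact_force: [-1.9, -0.7, 8.4]
gripper_width: -0.0008
gripper_force: 3.9
```

C is shut (8.4 N at 98.4 mm). Now D.

Call:
{"name": "move_arm", "arguments": {"series": [[1,0,0,-13,0],[1,0,0,-27,0],[1,-9,0,-28,0],[1,-16,0,-28,0],[1,-22,0,-28,0],[1,-27,0,-28,0],[1,-32,0,-28,0],[1,-36,0,-27,0],[1,-40,0,-26,0],[1,-44,0,-25,0]]}}

```text
time: 9.9
eef_pos: [0.5022, -0.0588, 0.1221]
ee_rot: [-3.141, -0.0, 1.63]
contact_force: [0.4, -0.4, 0.6]
gripper_width: 0.0003
gripper_force: 0.1
```

Call:
{"name": "move_arm", "arguments": {"series": [[1,-4,0,2,0],[1,-8,0,5,0],[1,-12,0,9,0],[1,-15,0,13,0],[1,-17,0,16,0],[1,-19,0,20,0],[1,-20,0,23,0],[1,-20,0,24,0],[1,-20,0,25,0],[1,-20,0,25,0]]}}

```text
time: 10.9
eef_pos: [0.5038, -0.0787, 0.0984]
ee_rot: [3.14, 0.001, 1.63]
contact_force: [-2.7, -1.3, 7.1]
gripper_width: 0.0001
gripper_force: 3.6
```

Call:
{"name": "move_arm", "arguments": {"series": [[1,0,0,-15,0],[1,0,0,-40,0],[1,0,0,-80,0],[1,0,0,-120,0],[1,-50,-50,-120,0],[1,-90,-90,-120,0],[1,-130,-130,-120,0],[1,-170,-150,-120,0],[1,-210,-170,-120,0],[1,-250,-190,-120,0]]}}

```text
time: 11.9
eef_pos: [0.3341, -0.3252, 0.2176]
ee_rot: [3.141, 0.001, 1.63]
contact_force: [0.6, -0.7, 0.4]
gripper_width: -0.0001
gripper_force: 0.0
```

Run:
```python
from workcell import *
import cv2, numpy as np
a=read_camera("scene")["color"][175:285,260:360,::-1]; b=read_camera("top")["color"][225:300,245:375,::-1]
a=cv2.resize(a,(400,440),interpolation=cv2.INTER_CUBIC); b=cv2.resize(b,(400,231),interpolation=cv2.INTER_CUBIC)
cv2.imwrite("pics/m2.png",np.hstack([a,cv2.copyMakeBorder(b,0,209,0,0,0)]))
```

```text
(no output)
```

View pics/m2.png

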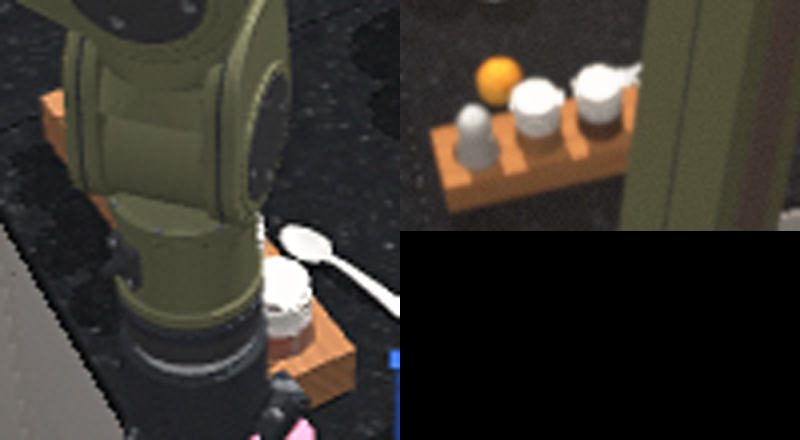

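A, B and D are visibly shut with flat white lids, and the stand and mandarin are in place. C is hidden behind the arm, so I'll back off to the start and look once more.

Call:
{"name": "move_arm", "arguments": {"series": [[1,-40,-40,-12,0],[1,-80,-80,-12,0],[1,-120,-120,-12,0],[1,-160,-160,-12,0],[1,-160,-170,-12,0],[1,-160,-170,-12,0],[1,-160,-170,-12,0]]}}

```text
time: 12.7
eef_pos: [0.1752, -0.4933, 0.229]
ee_rot: [3.141, -0.001, 1.629]
contact_force: [-0.1, 0.4, -0.4]
gripper_width: 0.0001
gripper_force: 0.0
```

Run:
```python
from workcell import *
import cv2, numpy as np
a=read_camera("scene")["color"][175:325,260:400,::-1]; b=read_camera("top")["color"][225:300,245:375,::-1]
a=cv2.resize(a,(410,440),interpolation=cv2.INTER_CUBIC); b=cv2.resize(b,(390,225),interpolation=cv2.INTER_CUBIC)
cv2.imwrite("pics/m3.png",np.hstack([a,cv2.copyMakeBorder(b,0,215,0,0,0)]))
```

```text
(no output)
```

View pics/m3.png

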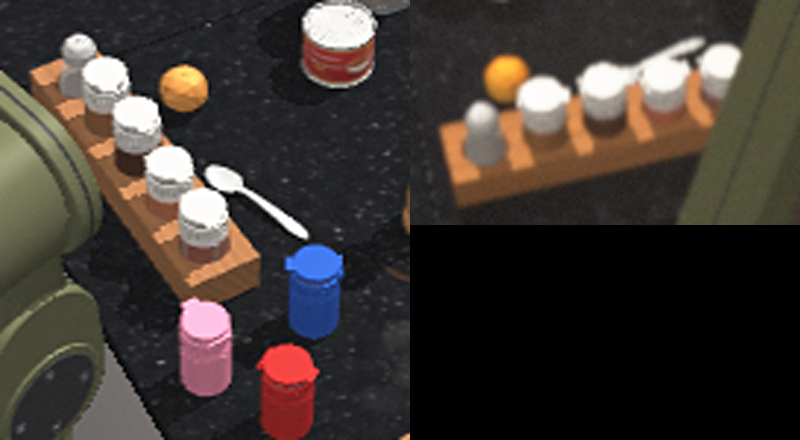

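All four lids are flat and shut, at scene crop (105,80), (137,120), (168,170) and (203,215). The shaker, mandarin, spoon and look-alikes are undisturbed.

```bash
python3 -c "
from workcell import *
print(sign_off())"
```

```text
the job is handed in; nothing more can be done
None
```

All four flip caps are folded over and pressed shut (about 7–9 N each); the final pictures show the stand, the salt shaker and the things around them undisturbed, and the job was handed in at about 13 s.

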